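# Sweep the returned ointment pots into the returns tray

### The arm

A 6-joint arm with a two-finger parallel gripper is mounted at the origin on the work surface. World frame = base frame: x ahead of the robot, y to its left, z up, the work surface at z = 0. Lengths are in m, angles in rad, forces in N, time in s.
With the tool pointing down it reaches from about 0.425 to 0.925 m from the base axis. Payload 12.5 kg.
Tool frame: the origin (TCP) lies midway between the tips of the shut fingers; the grasp point (between the pads) lies 19 mm behind it; z points along the fingers, y is the line along which they close (so a half turn about z gives the same grasp; the last joint's range is limited). The gripper opens to 85 mm and grips with 20 to 120 N. Pads are 22 mm wide; open, the fingers measure 114 mm over their backs; the gripper's body (76 mm by 85 mm) begins 54 mm behind the grasp point. The pads swing forward as they close: fully open they stand 13 mm farther back than shut.
Start: joints at [-1.437, 0.491, 1.559, -0, 1.092, -0.106], TCP at [0.148, -0.607, 0.231] pointing down, gripper open.
Joint ranges: [-3.1, 3.1], [-0.84, 2.19], [0.05, 2.79], [-1.13, 4.28], [0.06, 2.93], [-2.69, 2.69]. Speed limits (rad/s): [2.22, 2.22, 2.79, 3.14, 3.14, 3.14].

### API

Orientations are given as a unit quaternion [w, x, y, z].
In Python, from station import ctrl, grab_frame, ticket gives the robot as it stands.
- The arm moves only by the tool step_arm, never from a script. Its argument "series" is text: rows parted by semicolons, each of 6 numbers parted by spaces: the shift along the tool's x, y, z in units of 25 mm (1.0 is 25 mm), then the turn, a rotation vector about the tool's x, y, z in units of 6 degrees (1.0 is 6 degrees). In form: x y z rx ry rz; .... A call has 1 to 10 rows; each row is the pose to reach, as a shift and turn from the pose commanded when the call began, along the tool's axes at that moment; what a row does not reach only later rows make up. A row lasts 1/8 s, in which the tool goes at most 62.5 mm and 10.7 degrees, less where a joint would pass 70% of its speed; a pose out of reach is approached as far as the arm can. A call with a gripper value outside its range is refused whole. "gripper" is the opening, from 0 (shut) to 1 (fully open), set as the call begins (left out, the last holds). The fingers move at their own pace and stop on an object; the grip force is fixed at half the most. Time passes only in rows, so rows that repeat a pose let the fingers close. It gives the time, the measured TCP pose, the force, the opening and the grip force at its end, in the units of the state.
- ctrl.read_state(): the state, without advancing time (a new reading comes with each control period).
- grab_frame(name): name is "scene" or "side" or "wrist"; returns a dict with "frame" (420x560x3 uint8, red, green, blue), "K" (3x3 intrinsics, pixels), "extrinsics" (4x4, takes a point from camera to world coordinates). Camera axes: x right, y down, z forward; pixel columns grow to the right and rows downward; lengths in m; the calibration is good to about 2 mm. A picture is of the moment at which its call begins. There is no depth.
- ticket.hand_in(): hands the job in; it is judged then, once.
The state is a dict: "time": time; "joints": joint angles; "joint_vel": joint speeds; "joint_efforts": joint torques, N m; "eef_pos": TCP position; "tool_rot": TCP orientation; "force": force on the tool from outside, world axes, zero at the start; "ft_torque": the same for the moment, N m; "gripper_width": finger opening in m; "gripper_force": force on a finger pad.
Only numpy, scipy, OpenCV 4.12 (cv2) and the standard library are available. Lean on these libraries where they do the work, as an engineer would, in place of code of your own. Each camera call takes 0.05 s, during which the arm holds its last target. There are 200 camera calls.

### The job

Three small blue ointment pots have been handed back and lie on the brown sorting board. Sweep them along the board with the fingertips, over its open end and into the empty orange tray, without picking up or lifting any of them. Leave the two white bottles that stand on the board and the yellow-capped jar beside it standing where they are.

Things in the scene. Friction and masses are not known exactly. Their poses are not given: they have to be found in the camera images.
- board: Sorting board fixed to the table: brown rectangular plate, 240 mm along its x, 300 mm along its y (long axis), flat top 55 mm above the table. Low aluminium rails 12 mm wide run along its two long sides (inner faces at x = +-108 mm) and stand 10 mm above the top; both ends (y = +-150 mm) are open with no lip, and a tray stands against each. Origin: centre of the footprint, on the table; z up.
- returns_tray: Orange open tray, empty, fixed against one of the two open ends of the board (either one); axes parallel to the board's. 220 mm along x, 120 mm along y, 50 mm tall, so that its rim is 5 mm below the board's top; walls and floor 4 mm; its centre is 212 mm from the board's centre (2 mm gap to the board's end). Origin: centre of its underside, on the table.
- stock_tray: Blue tray of the same size and mounting at the board's other end, filled with eight fixed white medicine bottles whose tops are 59 mm above the table. Not to be used. Origin: centre of its underside, on the table.
- jar: Jar with a yellow cap, 60 mm diameter, 70 mm tall, 0.2 kg, standing loose on the table just outside one long side of the board (the side nearer the robot). Leave it. Origin: centre of its underside.
- pot1: Small closed ointment pot lying flat and loose on the sorting board: blue disc with a white band and white dot on top, 36 mm diameter, 16 mm high, about 20 g; slides easily. Origin: its centre, 8 mm above the board's top at the start; z is its axis.
- pot2: Small closed ointment pot lying flat and loose on the sorting board: blue disc with a white band and white dot on top, 36 mm diameter, 16 mm high, about 20 g; slides easily. Origin: its centre, 8 mm above the board's top at the start; z is its axis.
- pot3: Small closed ointment pot lying flat and loose on the sorting board: blue disc with a white band and white dot on top, 36 mm diameter, 16 mm high, about 20 g; slides easily. Origin: its centre, 8 mm above the board's top at the start; z is its axis.
- bottle1: White medicine bottle with a paper label and green stripe, 35 mm diameter, 55 mm tall, about 60 g, standing loose on the sorting board near one of the rails. Leave it standing where it is. Origin: centre of its underside.
- bottle2: White medicine bottle with a paper label and green stripe, 35 mm diameter, 55 mm tall, about 60 g, standing loose on the sorting board near one of the rails. Leave it standing where it is. Origin: centre of its underside.
There are look-alikes about, which are no part of the job. What is shaped like the pot3 but green or turquoise is not meant. What is shaped like the bottle1 but pink or red is not meant.

How it is judged:
At the end, for the whole second after the job is handed in: All three pots are at rest inside the orange tray (centre within its walls and below its rim, slower than 20 mm/s); the two bottles and the jar stand upright (within 0.2 rad) within 20 mm of where they were (x of pot1 in the frame of returns_tray between -0.108 and 0.108 m and y of pot1 in the frame of returns_tray between -0.058 and 0.058 m and z of each of pot1, pot2, pot3 in the frame of returns_tray below 0.048 m and linear speed of each of pot1, pot2, pot3 below 0.02 m/s and x of pot2 in the frame of returns_tray between -0.108 and 0.108 m and y of pot2 in the frame of returns_tray between -0.058 and 0.058 m and x of pot3 in the frame of returns_tray between -0.108 and 0.108 m and y of pot3 in the frame of returns_tray between -0.058 and 0.058 m and distance of each of bottle1, bottle2, jar from where it was at the start of the episode below 0.02 m and angle between each of bottle1, bottle2, jar's own z axis and vertical below 0.2 rad); the robot touches nothing.
It fails at once if a pot is lifted (its centre rises more than 20 mm above its height at rest on the board) (height (world z) of any of pot1, pot2, pot3 above 0.083 m).
It fails at once if a bottle or the jar is shifted by more than 20 mm or knocked over (distance of any of bottle1, bottle2, jar from where it was at the start of the episode above 0.02 m or angle between any of bottle1, bottle2, jar's own z axis and vertical above 0.35 rad).
It also fails if it takes over 58 s, if anything falls off the work surface, if the arm or the gripper's body presses on something with over 40 N, if the wrist force passes 120 N, or if a joint passes its speed limit or range.

## Working session

There is one attempt and no reset: what is moved stays moved. The work goes in short steps, Python scripts to look and compute and a tool call to move; the robot and the scene stay as the last step left them, time stands still between calls to the robot, and variables do not carry over. Pictures are saved under pics/ and viewed, at most 10 in all, crops included, and the job is handed in when it is done.

Besides the shell and the picture viewer there is one more tool, called by a JSON object that holds its "fn" and its "kwargs", one argument or row to a line. step_arm: Moves the arm, as the interface text tells. Its arguments: {"type":"object","properties":{"series":{"type":"string"},"gripper":{"type":"number"}},"required":["series"]}

```bash
mkdir -p pics; cat > h.py <<'E'
import numpy as np,cv2
from station import ctrl,grab_frame,ticket
def snap(n,f):
    d=grab_frame(n);cv2.imwrite(f,d["frame"][:,:,::-1]);np.savez(f+".npz",K=d["K"],E=d["extrinsics"]);return d
def ray(f,u,v,z):
    d=np.load(f+".npz");K,E=d["K"],d["E"]
    r=E[:3,:3]@np.linalg.solve(K,[u,v,1.]);o=E[:3,3]
    return o+r*(z-o[2])/r[2]
def proj(f,p):
    d=np.load(f+".npz");c=np.linalg.inv(d["E"])@np.append(p,1);q=d["K"]@c[:3];return q[:2]/q[2]
E
python3 - <<'E'
from h import *
for n in("scene","side"):
    d=snap(n,f"pics/{n}0.png");print(d["extrinsics"].round(3))
s=ctrl.read_state();print(s["time"],s["eef_pos"],s["tool_rot"])
a=cv2.imread("pics/scene0.png")
E
```

```text
[[ 0.667  0.582 -0.465  0.882]
 [ 0.745 -0.505  0.437 -0.35 ]
 [ 0.019 -0.638 -0.77   0.78 ]
 [ 0.     0.     0.     1.   ]]
[[-0.709 -0.558  0.432  0.087]
 [-0.706  0.567 -0.426  0.39 ]
 [-0.007 -0.606 -0.795  0.719]
 [ 0.     0.     0.     1.   ]]
0.1 [ 0.14842696 -0.60689895  0.23077755] [-5.10328233e-04  9.92822353e-01  1.19597305e-01 -9.05946413e-06]
```

View pics/scene0.png

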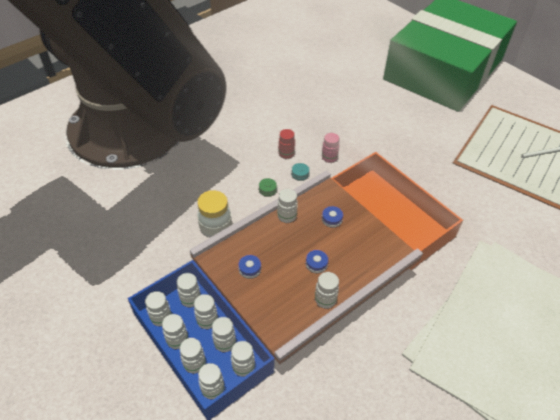

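View pics/side0.png

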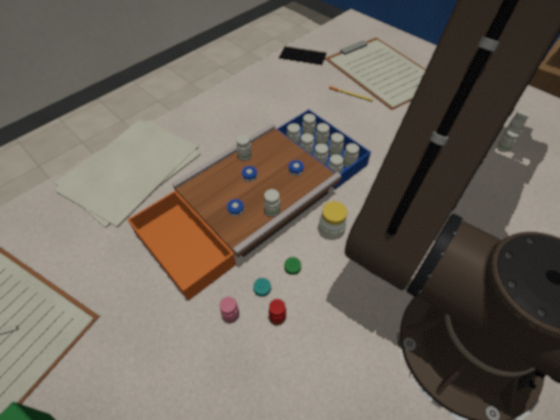

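Scene: the blue pots are at (250,265), (317,261) and (333,216), and the white bottles on the board at (288,205) and (327,289). The jar is at (213,212), the orange tray at about (400,210) and the stock tray at (200,330). The green (268,187) and teal (300,172) discs and the red and pink bottles are off the board and don't fit the description. I'll confirm this in an enlarged crop.

```bash
python3 - <<'E'
from h import *
a=cv2.imread("pics/scene0.png");cv2.imwrite("pics/crop1.png",cv2.resize(a[140:355,185:470],None,fx=2.75,fy=2.75,interpolation=cv2.INTER_CUBIC))
for n in("scene","side"):
    f=f"pics/{n}0.png";a=cv2.imread(f);h=cv2.cvtColor(a,cv2.COLOR_BGR2HSV)
    m=cv2.inRange(h,(108,120,60),(130,255,255));k=cv2.morphologyEx(m,cv2.MORPH_CLOSE,np.ones((5,5)))
    N,_,st,c=cv2.connectedComponentsWithStats(k)
    for i in range(1,N):
        if 80<st[i,4]<900: print(n,c[i].round(1),st[i],ray(f,*c[i],0.065).round(3))
E
```

```text
scene [332.3 214.7] [324 207  18  15 157] [0.505 0.121 0.065]
scene [316.7 259.3] [307 251  20  17 215] [0.555 0.035 0.065]
scene [249.4 264.4] [240 256  20  17 220] [ 0.491 -0.054  0.065]
side [355. 165.] [335 146  34  42 370] [ 0.392 -0.156  0.065]
side [295.5 166.7] [289 161  14  12 108] [ 0.487 -0.056  0.065]
side [249.  172.6] [243 167  13  12 104] [0.551 0.032 0.065]
side [235.1 206.6] [228 200  15  14 127] [0.5   0.118 0.065]
```

View pics/crop1.png

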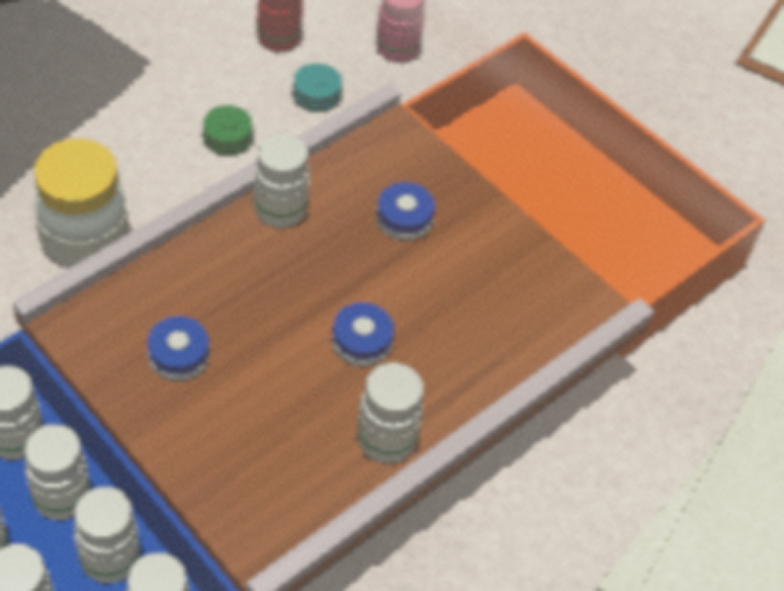

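The crop confirms it: three blue pots with white dots, two white bottles by the rails, an empty orange tray at the far right end. The green, teal, red and pink items lie outside the board.

```bash
python3 - <<'E'
from h import *
f="pics/scene0.png"
for n,x,y,z in [("railL stock outer",18,300,.065),("railL tray outer",395,84,.065),("railL tray inner",403,100,.065),("railR tray outer",654,315,.065),("railR tray inner",640,300,.065),("railR stock inner",248,578,.065),("tray far L",525,36,.05),("tray far R",763,220,.05),("bottA",283,152,.11),("bottB",395,382,.11),("jar",77,168,.07)]:
    print(n,ray(f,185+x/2.75,140+y/2.75,z).round(3))
for u,v,n in[(271,190,"A"),(243,140,"B")]: print("side",n,ray("pics/side0.png",u,v+(4 if n=="A" else 0),.11).round(3))
s=ctrl.read_state()
from scipy.spatial.transform import Rotation as R
w,x,y,z=s["tool_rot"];print(R.from_quat([x,y,z,w]).as_matrix().round(3))
E
```

```text
railL stock outer [ 0.405 -0.106  0.065]
railL tray outer [0.425 0.192 0.065]
railL tray inner [0.439 0.186 0.065]
railR tray outer [0.663 0.173 0.065]
railR tray inner [0.65  0.176 0.065]
railR stock inner [ 0.63  -0.121  0.065]
tray far L [0.442 0.308 0.05 ]
tray far R [0.657 0.297 0.05 ]
bottA [0.45  0.065 0.11 ]
bottB [ 0.612 -0.001  0.11 ]
jar [ 0.348 -0.018  0.07 ]
side A [0.444 0.065 0.11 ]
side B [ 0.602 -0.001  0.11 ]
[[ 0.971  0.237 -0.   ]
 [ 0.237 -0.971  0.001]
 [ 0.    -0.001 -1.   ]]
```

{"fn": "step_arm", "kwargs": {
  "series": "2 -2.4 0 0 0 -1.2; 4 -4.7 0 0 0 -2.4; 6 -7 0 0 0 -3.6; 8 -9.4 0 0 0 -4.8; 10 -11.8 0 0 0 -6; 12 -14.1 0 0 0 -7.2; 14 -16.5 0 0 0 -8.4; 16 -18.8 0 0 0 -9.6; 18 -21.2 0 0 0 -10.8; 20.2 -23.5 0 0 0 -12.1",
  "gripper": 0.24
}}

```text
time: 1.35
eef_pos: [0.4302, -0.0469, 0.2314]
tool_rot: [0.0, 0.728, 0.686, 0.0]
force: [0.8, -1.0, 0.7]
gripper_width: 0.0203
gripper_force: 0.0
```

{"fn": "step_arm", "kwargs": {
  "series": "0 0 0 0 0 0; 0 0 0 0 0 0"
}}

```text
time: 1.6
eef_pos: [0.4293, -0.049, 0.2311]
tool_rot: [-0.0, 0.729, 0.684, -0.0]
force: [0.3, 0.1, -0.5]
gripper_width: 0.0203
gripper_force: 0.0
```

```bash
cat >> h.py <<'E'
from scipy.spatial.transform import Rotation as R
C=np.array([.532,.032]);EU=np.array([.998,-.067]);EV=np.array([.067,.998])
def units(*tg):
    s=ctrl.read_state();w,x,y,z=s["tool_rot"];M=R.from_quat([x,y,z,w]).as_matrix();p=np.array(s["eef_pos"])
    d=p[:2]-C;print("t",s["time"],"uvz",(d@EU).round(4),(d@EV).round(4),p[2].round(4),"yaw err deg",np.degrees(np.arctan2(EV[1],EV[0])-np.arctan2(M[1,0],M[0,0])).round(2))
    for u,v,z in tg: print((u,v,z),(M.T@(np.append(C+u*EU+v*EV,z)-p)/.025).round(2))
E
python3 -c "
from h import *
units((-.035,.051,.16),(-.035,.051,.06))"
```

```text
t 1.6 uvz -0.097 -0.0877 0.2311 yaw err deg -0.19
(-0.035, 0.051, 0.16) [5.54 2.5  2.84]
(-0.035, 0.051, 0.06) [5.54 2.5  6.84]
```

{"fn": "step_arm", "kwargs": {
  "series": "2 1 1 0 0 0; 4 2 2 0 0 0; 5.54 2.5 2.84 0 0 0; 5.54 2.5 2.84 0 0 0; 5.54 2.5 4 0 0 0; 5.54 2.5 5.2 0 0 0; 5.54 2.5 6 0 0 0; 5.54 2.5 6 0 0 0"
}}

```text
time: 2.6
eef_pos: [0.5003, 0.0832, 0.0809]
tool_rot: [-0.001, 0.73, 0.683, -0.001]
force: [0.4, 0.2, 0.2]
gripper_width: 0.0203
gripper_force: 0.0
```

```bash
python3 -c "
from h import *
snap('scene','pics/s2.png');a=cv2.imread('pics/s2.png');cv2.imwrite('pics/s2c.png',cv2.resize(a[120:355,185:470],None,fx=2.5,fy=2.5))
units((-.035,.051,.059),(-.06,.16,.059))"
```

```text
t 2.65 uvz -0.0346 0.0494 0.0817 yaw err deg -0.03
(-0.035, 0.051, 0.059) [ 0.07 -0.02  0.91]
(-0.06, 0.16, 0.059) [ 4.43 -1.01  0.91]
```

View pics/s2c.png

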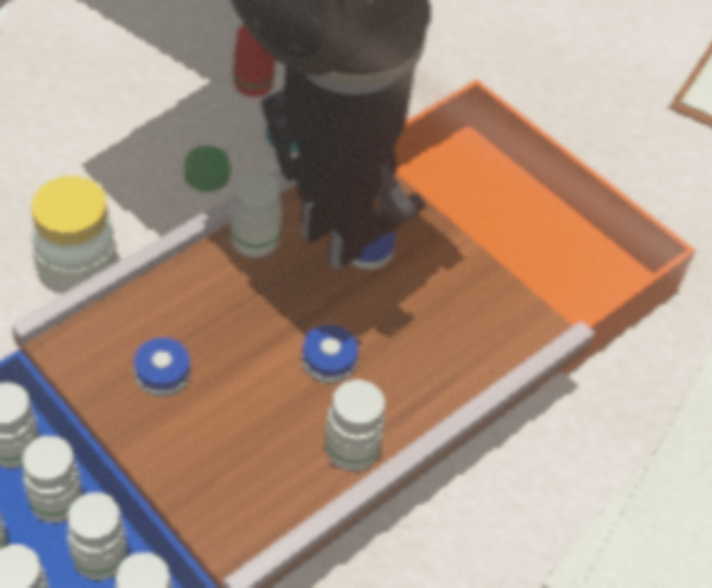

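The fingers stand just behind pot1 at about (370,250) in the crop, clear of the bottle at (255,215). I'll lower and sweep.

{"fn": "step_arm", "kwargs": {
  "series": "0 0 0.5 0 0 0; 0 0 0.9 0 0 0; 0 0 0.9 0 0 0; 0.4 0 0.9 0 0 0; 0.8 -0.1 0.9 0 0 0; 1.2 -0.2 0.9 0 0 0; 1.6 -0.3 0.9 0 0 0; 2 -0.4 0.9 0 0 0; 2.4 -0.5 0.9 0 0 0; 2.8 -0.6 0.9 0 0 0"
}}

```text
time: 3.9
eef_pos: [0.4902, 0.1568, 0.0588]
tool_rot: [0.0, 0.729, 0.684, -0.0]
force: [0.9, -0.9, 0.6]
gripper_width: 0.0208
gripper_force: 0.2
```

{"fn": "step_arm", "kwargs": {
  "series": "0.4 -0.1 0 0 0 0; 0.8 -0.2 0 0 0 0; 1.2 -0.3 0 0 0 0; 1.6 -0.4 0 0 0 0; 1.8 -0.4 0 0 0 0; 1.8 -0.4 0 0 0 0"
}}

```text
time: 4.65
eef_pos: [0.4833, 0.2019, 0.0588]
tool_rot: [0.0, 0.729, 0.684, 0.0]
force: [-0.7, 0.5, 0.5]
gripper_width: 0.0204
gripper_force: 0.0
```

```bash
python3 -c "
from h import *
snap('side','pics/s3.png');a=cv2.imread('pics/s3.png');cv2.imwrite('pics/s3c.png',cv2.resize(a[100:310,110:390],None,fx=2.75,fy=2.75))
units((.02,-.035,.12))"
```

```text
t 4.7 uvz -0.06 0.166 0.0587 yaw err deg -0.19
(0.02, -0.035, 0.12) [-8.05  3.17 -2.45]
```

View pics/s3c.png

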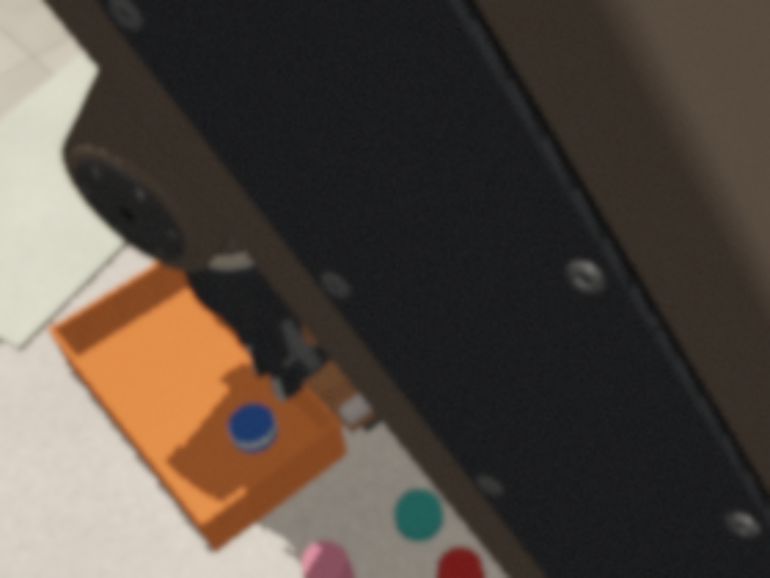

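Pot1 lies in the tray, at about (252,427) in the crop. Next is pot2.

{"fn": "step_arm", "kwargs": {
  "series": "0 0 -2 0 0 0; 0 0 -4 0 0 0; -2 0.8 -4 0 0 0; -4 1.6 -4 0 0 0; -6 2.4 -4 0 0 0; -7.9 3.2 -4 0 0 0; -7.9 3.2 -4 0 0 0; -7.9 3.2 -3 0 0 0; -7.9 3.2 -2 0 0 0; -7.9 3.2 -1 0 0 0"
}}

```text
time: 5.95
eef_pos: [0.5501, -0.0001, 0.0831]
tool_rot: [-0.0, 0.729, 0.684, -0.0]
force: [0.5, 0.0, -0.8]
gripper_width: 0.0203
gripper_force: 0.0
```

{"fn": "step_arm", "kwargs": {
  "series": "0 0 0 0 0 0"
}}

```text
time: 6.08
eef_pos: [0.5494, -0.0001, 0.0825]
tool_rot: [-0.001, 0.729, 0.684, -0.001]
force: [0.1, 0.3, 0.6]
gripper_width: 0.0205
gripper_force: 0.0
```

```bash
python3 -c "
from h import *
units((.02,-.031,.059),(.055,.166,.059))"
```

```text
t 6.075 uvz 0.0195 -0.0308 0.0825 yaw err deg -0.2
(0.02, -0.031, 0.059) [-0.01  0.02  0.94]
(0.055, 0.166, 0.059) [7.87 1.45 0.94]
```

{"fn": "step_arm", "kwargs": {
  "series": "0 0 0.5 0 0 0; 0 0 0.94 0 0 0; 0 0 0.94 0 0 0; 0.4 0 0.94 0 0 0; 0.8 0 0.94 0 0 0; 1.2 0 0.94 0 0 0; 1.6 0.1 0.94 0 0 0; 2 0.2 0.94 0 0 0; 2.4 0.3 0.94 0 0 0; 2.8 0.4 0.94 0 0 0"
}}

```text
time: 7.32
eef_pos: [0.5651, 0.0693, 0.0602]
tool_rot: [0.0, 0.729, 0.684, -0.0]
force: [-0.4, 0.1, 0.0]
gripper_width: 0.0207
gripper_force: 0.2
```

{"fn": "step_arm", "kwargs": {
  "series": "0.4 0.1 0 0 0 0; 0.8 0.2 0 0 0 0; 1.2 0.3 0 0 0 0; 1.6 0.4 0 0 0 0; 2 0.5 0 0 0 0; 2.4 0.6 0 0 0 0; 2.8 0.7 0 0 0 0; 3.2 0.8 0 0 0 0; 3.6 0.9 0 0 0 0; 4 1 0 0 0 0"
}}

```text
time: 8.57
eef_pos: [0.5965, 0.1675, 0.0603]
tool_rot: [0.0, 0.729, 0.684, -0.0]
force: [-0.9, -0.4, -0.4]
gripper_width: 0.0205
gripper_force: 0.0
```

{"fn": "step_arm", "kwargs": {
  "series": "0.4 0 0 0 0 0; 0.8 0 0 0 0 0; 1.1 0 0 0 0 0; 1.1 0 0 0 0 0; 1.1 0 -2 0 0 0; 1.1 0 -4 0 0 0; -1 -0.5 -4 0 0 0; -1 -0.5 -4 0 0 0"
}}

```text
time: 9.57
eef_pos: [0.5815, 0.1402, 0.161]
tool_rot: [0.0, 0.73, 0.683, -0.0]
force: [-1.3, -0.0, 0.4]
gripper_width: 0.0207
gripper_force: 0.0
```

```bash
python3 -c "
from h import *
snap('scene','pics/s4.png');a=cv2.imread('pics/s4.png');cv2.imwrite('pics/s4c.png',cv2.resize(a[120:355,185:470],None,fx=2.5,fy=2.5))
units((-.037,-.124,.159))"
```

```text
t 9.625 uvz 0.0426 0.1126 0.1607 yaw err deg -0.06
(-0.037, -0.124, 0.159) [-9.46 -3.19  0.07]
```

View pics/s4c.png

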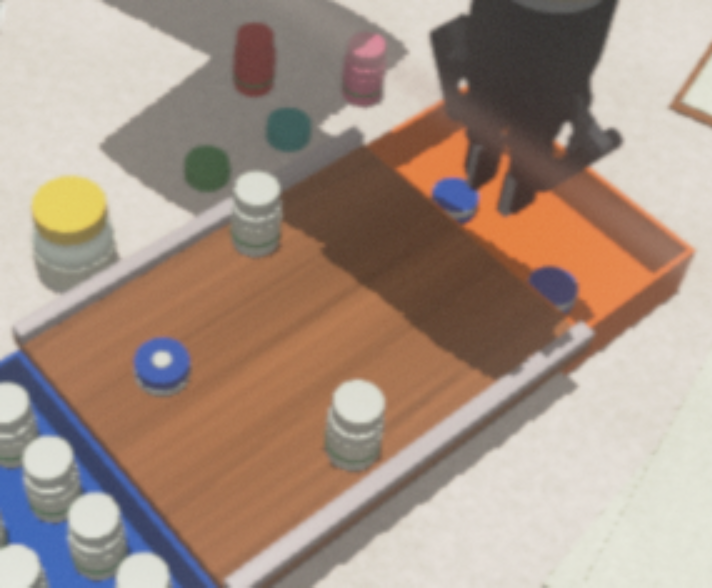

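Pots 1 and 2 are in the tray, at (455,198) and (553,288) in the crop. Both bottles still stand. Pot3 remains at (162,363).

{"fn": "step_arm", "kwargs": {
  "series": "-2 -0.7 0 0 0 0; -4 -1.4 0 0 0 0; -6 -2.1 0 0 0 0; -8 -2.8 0 0 0 0; -9.46 -3.2 0 0 0 0; -9.46 -3.2 0 0 0 0; -9.46 -3.2 1 0 0 0; -9.46 -3.2 2 0 0 0; -9.46 -3.2 3 0 0 0; -9.46 -3.2 3 0 0 0"
}}

```text
time: 10.88
eef_pos: [0.487, -0.0871, 0.0839]
tool_rot: [-0.001, 0.729, 0.685, -0.001]
force: [0.5, 0.4, 0.4]
gripper_width: 0.0204
gripper_force: 0.0
```

```bash
python3 -c "
from h import *
units((-.037,-.124,.059),(0,.166,.059))"
```

```text
t 10.875 uvz -0.0369 -0.1219 0.0839 yaw err deg -0.24
(-0.037, -0.124, 0.059) [-0.09 -0.    1.  ]
(0, 0.166, 0.059) [11.51  1.53  1.  ]
```

{"fn": "step_arm", "kwargs": {
  "series": "-0.05 0 0.5 0 0 0; -0.05 0 0.95 0 0 0; -0.05 0 0.95 0 0 0; 0.4 0 0.95 0 0 0; 0.8 0.1 0.95 0 0 0; 1.2 0.2 0.95 0 0 0; 1.6 0.3 0.95 0 0 0; 2 0.4 0.95 0 0 0; 2.4 0.5 0.95 0 0 0; 2.8 0.6 0.95 0 0 0"
}}

```text
time: 12.12
eef_pos: [0.5069, -0.0187, 0.0615]
tool_rot: [0.0, 0.729, 0.684, -0.0]
force: [-0.3, -0.2, -0.2]
gripper_width: 0.0206
gripper_force: 0.1
```

{"fn": "step_arm", "kwargs": {
  "series": "0.4 0.1 0 0 0 0; 0.8 0.2 0 0 0 0; 1.2 0.3 0 0 0 0; 1.6 0.4 0 0 0 0; 2 0.5 0 0 0 0; 2.4 0.6 0 0 0 0; 2.8 0.7 0 0 0 0; 3.2 0.8 0 0 0 0; 3.6 0.9 0 0 0 0; 4 0.95 0 0 0 0"
}}

```text
time: 13.38
eef_pos: [0.537, 0.0796, 0.0615]
tool_rot: [0.0, 0.729, 0.684, 0.0]
force: [0.0, 0.0, 0.5]
gripper_width: 0.0206
gripper_force: 0.1
```

{"fn": "step_arm", "kwargs": {
  "series": "0.4 0 0 0 0 0; 0.8 0 0 0 0 0; 1.2 0 0 0 0 0; 1.6 0 0 0 0 0; 2 0 0 0 0 0; 2.4 0 0 0 0 0; 2.8 0 0 0 0 0; 3.2 0 0 0 0 0; 3.6 0 0 0 0 0; 4 0 0 0 0 0"
}}

```text
time: 14.62
eef_pos: [0.5432, 0.1794, 0.0615]
tool_rot: [0.0, 0.729, 0.684, -0.0]
force: [0.5, 0.4, -0.5]
gripper_width: 0.0206
gripper_force: 0.0
```

```bash
python3 -c "
from h import *
units((0,.166,.059))"
```

```text
t 14.625 uvz 0.0013 0.1479 0.0615 yaw err deg -0.18
(0, 0.166, 0.059) [ 0.73 -0.05  0.1 ]
```

{"fn": "step_arm", "kwargs": {
  "series": "0.4 0 0 0 0 0; 0.75 0 0 0 0 0; 0.75 0 0 0 0 0; 0.75 0 -2 0 0 0; 0.75 0 -4 0 0 0; -1 0 -5 0 0 0; -3 0 -6 0 0 0; -5 -0 -6 0 0 0; -5 0 -6 0 0 0; -5 0 -6 0 0 0"
}}

```text
time: 15.88
eef_pos: [0.5351, 0.054, 0.2115]
tool_rot: [-0.0, 0.73, 0.684, -0.0]
force: [-0.1, 0.3, -0.3]
gripper_width: 0.0202
gripper_force: 0.0
```

```bash
python3 -c "
from h import *
snap('scene','pics/s5.png');a=cv2.imread('pics/s5.png');cv2.imwrite('pics/s5c.png',cv2.resize(a[120:355,185:470],None,fx=2.5,fy=2.5))"
```

```text
(no output)
```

View pics/s5c.png

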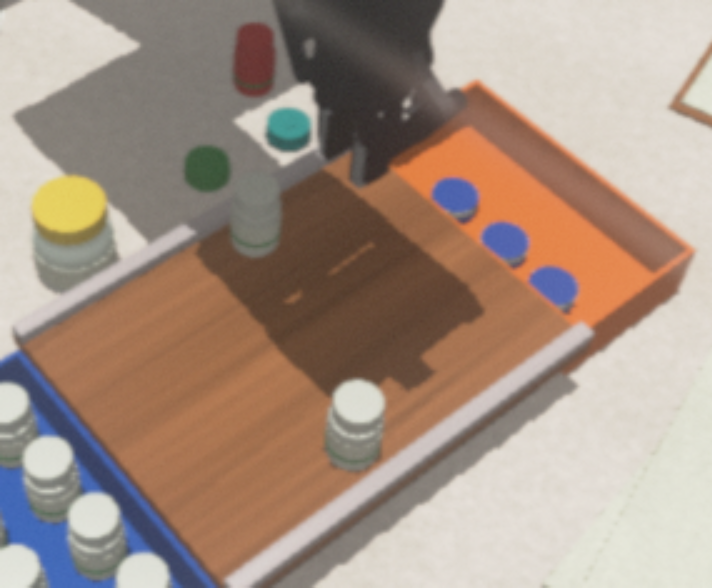

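All three pots are on the tray floor, at (455,198), (505,243) and (553,288) in the crop. The bottles and the jar stand unmoved.

```bash
python3 -c "
from h import *
print(ticket.hand_in())"
```

```text
the job is handed in; nothing more can be done
None
```

I swept all three blue pots into the orange tray and handed the job in at about 16 s; the final picture shows them flat on the tray floor with both bottles and the jar standing where they were, but the hand-in gave back no verdict.

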